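# Lengthen a curling delivery stick by one hole and fit its keeper

## Task

Lengthen the delivery stick held in the clamp by one hole: press in its sprung button and gently slide the chrome sleeve away from the clamp block until the button pops out fully in the next hole, without forcing the sleeve against the button. Then gently lower the steel U-shaped keeper over the bare tube in the gap that has opened between clamp block and sleeve, so that it sits astride the tube, fully down, and let go. Leave the other things where they are.

Things in the scene. Friction and masses are not known exactly. Their poses are not given: they have to be found in the camera images.
- stand: plywood base 90 x 260 x 12 mm holding the stick level. Origin on the table under the button; the stick's axis runs along own y, 60 mm up. Clamp block (70 mm wide in x, 78 mm tall) at y -135 to -93 mm grips the fixed bare aluminium inner tube (26 mm diameter); the sleeve slides on it to +y. A rest 43 mm tall, 16 mm wide, is under the sleeve at y 68 to 82 mm
- button_seat (a point): fixed point on the stick's axis, 60 mm up, level with the button; axes as the stand's. Brass button, 10 mm, round-ended, in the inner tube; its tip is 21 mm from the axis along +x, 6 mm proud of the sleeve. It may be pinched flush from above, one finger on it, one on the sleeve's opposite side. Unpressed it locks the sleeve; over 20 N between sleeve and button damages it
- sleeve_end (a point): centre of the sleeve's end nearest the clamp block; moves with it; axes as the stand's. Chrome tube, 30 mm diameter, 180 mm long from here to +y, the last 45 mm a rubber grip (34 mm). Holes (black discs, +x side) 85 (button in it at the start), about 53 and about 21 mm from here. Redrilled by hand: the second is 26 to 38 mm from the first, it varies
- sleeve (a joint): slide of the sleeve along the stand's +y, m: about 0 at the start, 0.026 to 0.038 in the next hole; rubs with about 2.5 N. The gap between clamp block and sleeve is 8 mm plus this
- latch (a joint): how far the button is pressed in, m: 0 fully out, 0.006 flush, 0.008 under the sleeve wall; spring 2.5 N (out) to 4.5 N. Once flush, 6 to 16 N along +y makes the sleeve ride over its round end; after some 6 mm of slide it is hidden under the wall, and it springs out by itself in the next hole, which stops the sleeve dead
- keeper_mid (a point): middle of the keeper, 37 mm above its feet, z up. Loose 0.2 kg steel U standing on its legs: 47 mm (own x) x 22 mm (own y) x 74 mm tall. Legs 8 mm thick, 38 mm long, 31 mm apart in x; bridge 10 mm thick; on it a grip tab 10 (x) x 20 (y) x 26 mm tall, centre 24 mm above this point. Own y goes along the tube, either way round. Seated, this point is 72 mm above the table
- emery: slate grey emery block, 85 x 45 x 28 mm; origin under its centre. A bystander
- scoop: green plastic scoop, open tray 90 x 70 x 35 mm with a flat handle. A bystander
- pickup: magnetic pickup tool, a black-handled steel rod 220 mm long lying flat. A bystander
- driver: screwdriver lying flat. A bystander
- ferrule: short chrome tube, 32 mm across and 75 mm tall, standing on end. A bystander
- gooseneck: grey plastic curling handle on a round foot 110 mm across, 100 mm tall. A bystander
- tin: open aluminium tray of bolts, 100 x 140 x 40 mm. A bystander
Things that resemble listed ones, but are neither listed nor needed, are in the scene too. What is shaped like the part that bears keeper_mid but green is not meant.

How it is judged (in metres and radians):
On the way:
1. the button stands fully out in the sleeve's next hole (value of joint sleeve between 0.024 and 0.041 m and value of joint latch below 0.0015 m), for 0.2 s.
At the end, for the whole second after the job is handed in: Sleeve locked in its next hole (slid 24 to 41 mm, button out within 1.5 mm); keeper released, at rest astride the bare tube between clamp block and sleeve: within 5 mm of the axis sideways, bridge on the tube within 3 mm, upright within 0.15 rad, square to it within 0.25 rad (all of step 1 and x of keeper_mid in the frame of stand between -0.005 and 0.005 m and y of keeper_mid in the frame of stand between -0.086 and -0.048 m and z of keeper_mid in the frame of stand between 0.069 and 0.0755 m and angle between keeper_mid's own z axis and vertical below 0.15 rad and angle between the y axis of keeper_mid and the y axis of stand, either way round below 0.25 rad and linear speed of keeper below 0.02 m/s); the robot touches nothing.
It fails at once if the sleeve is forced against the button with more than 20 N (contact force between latch and sleeve above 20 N).
It fails at once if the keeper is pressed onto the stand with more than 40 N (contact force between keeper and stand above 40 N).
It fails at once if another thing is moved more than 20 mm (distance of any of emery, scoop, pickup, driver, ferrule, gooseneck, tin from where it was at the start of the episode above 0.02 m).
It also fails if it takes over 64 s, if anything falls off the work surface, if the arm or the gripper's body presses on something with over 40 N, if the wrist force passes 120 N, or if a joint passes its speed limit or range.

## Robot

A 6-joint arm with a two-finger parallel gripper is mounted at the origin on the work surface. World frame = base frame: x ahead of the robot, y to its left, z up, the work surface at z = 0. Lengths are in mm, angles in degrees, forces in N, time in s.
With the tool pointing down it reaches from about 375 to 975 mm from the base axis. Payload 3.8 kg.
Tool frame: the origin (TCP) lies between the finger pads; the fingertips stand ahead of it and the grasp point (between the pads) lies 2 mm behind it (env.tip_extent is the y of the fingertips in the tool frame, in mm); y points along the fingers, z is the direction in which the jaws open and shut, and the axes are right-handed (so a half turn about y gives the same grasp; the last joint's range is limited). The gripper opens to 85 mm and grips with 20 to 120 N. Pads are 22 mm wide; open, the fingers measure 114 mm over their backs; the gripper's body (76 mm by 85 mm) begins 54 mm behind the grasp point. The pads swing forward as they close: fully open they stand 13 mm farther back than shut.
Start: joints at [66.755, 15.12, 91.902, -0, 72.978, -2.114], TCP at [243.332, 629.609, 248.28] pointing down, gripper open.
Joint ranges: [-150.88, 150.88], [-54.13, 125.18], [17.81, 147.31], [-75.09, 255.09], [0, 152.58], [-146.25, 146.25]. Speed limits (degrees/s): [147.25, 147.25, 180, 180, 180, 180].

## Interface

Orientations are given as [roll, pitch, yaw] about the fixed x, y, z axes, in that order (R = Rz(yaw) Ry(pitch) Rx(roll)).
In Python, from plant import sensors, snapshot, order, env gives the robot as it stands.
- The arm moves only by the tool drive_tool, never from a script. Its argument "motion" is a list of rows, each a list of 3 entries, a list of its own where there are three numbers: the shift along the tool's x, y, z in mm, then the turn, a rotation vector about the tool's x, y, z in degrees, then the opening, from 0 (shut) to 1 (fully open). A call has 1 to 10 rows; each row is the pose to reach, as a shift and turn from the pose measured when the call began, along the tool's axes at that moment; what a row does not reach only later rows make up. A row lasts 1/8 s, in which the tool goes at most 62.5 mm and 10.7 degrees, less where a joint would pass 70% of its speed; a pose out of reach is approached as far as the arm can. A call with a gripper value outside its range is refused whole. The fingers move at their own pace and stop on an object; the grip force is fixed at half the most. Time passes only in rows, so rows that repeat a pose let the fingers close. It gives the time, the measured TCP pose, the force and the opening at its end, in the units of the state.
- sensors.get_obs(): the state, without advancing time (a new reading comes with each control period).
- snapshot(name): name is "scene" or "top"; returns a dict with "frame" (384x512x3 uint8, blue, green, red), "depth" (384x512 float32, mm along the optical axis (not along the pixel's ray), 0 where there is no reading), "camera_matrix" (3x3 intrinsics, pixels), "k1" (the pictures are not rectified: a ray, as slopes to the right and down, at radius r is drawn at 1 + k1 r^2 times it, then the intrinsics apply), "view" (4x4, takes a point from world to camera coordinates). Camera axes: x right, y up, looking along -z (the intrinsics and any distortion apply to the point x, -y, -z); pixel columns grow to the right and rows downward; lengths in mm; the calibration is good to about 2 mm. A picture is of the moment at which its call begins.
- order.job_done(): hands the job in, once; it reports no verdict.
The state is a dict: "time": time; "joint_positions": joint angles; "joint_velocities": joint speeds; "effort": joint torques, N m; "ee_pos": TCP position; "tcp_rot": TCP orientation; "force": force on the tool from outside, world axes, zero at the start; "ft_torque": the same for the moment, N m; "grip_width": opening from 0.0 (shut) to 1.0 (fully open).
Only numpy, scipy, OpenCV 4.12 (cv2) and the standard library are available. Lean on these libraries where they do the work, as an engineer would, in place of code of your own. Each camera call takes 0.05 s, during which the arm holds its last target.

## Working session

There is one attempt and no reset: what is moved stays moved. The work goes in short steps, Python scripts to look and compute and a tool call to move; the robot and the scene stay as the last step left them, time stands still between calls to the robot, and variables do not carry over. Pictures are saved under pics/ and viewed, and the job is handed in when it is done.

Besides the shell and the picture viewer there is one more tool, called after "Call:" as name([rows], argument=value, ...), one row to a line, values as JSON. drive_tool: Moves the arm, as the interface text tells. Its arguments: {"type":"object","properties":{"motion":{"type":"array","items":{"type":"array"}}},"required":["motion"]}

```bash
ls; mkdir -p pics
python3 - <<'E'
from plant import sensors, snapshot, order, env
import cv2,numpy as np
print(sensors.get_obs()); print([a for a in dir(env) if a[0]!='_'],env.tip_extent)
for n in("scene","top"):
    s=snapshot(n); cv2.imwrite(f"pics/{n}0.png",s["frame"]); np.savez(f"pics/{n}0.npz",**s)
    print(n,s["camera_matrix"],s["k1"],s["view"],(s["depth"]>0).mean())
E
```

```text
pics
{'time': 0.0, 'joint_positions': array([ 6.67556812e+01,  1.51686954e+01,  9.19811944e+01,  7.74297303e-04,
        7.29779687e+01, -2.11469068e+00]), 'joint_velocities': array([ 0.06182177, -0.02035648,  0.05919575, -0.01070119,  0.00030087,
        0.04402434]), 'effort': array([-1.27811461e-03, -5.15122426e+01, -3.67302775e+01, -3.78330569e-04,
        1.29015947e-02, -5.15976115e-07]), 'ee_pos': array([243.05195075, 628.97770558, 246.96800104]), 'tcp_rot': array([-9.01277441e+01,  5.45732951e-03, -2.11298617e+01]), 'force': array([ 0.48674802, -0.38561684,  0.13449439]), 'ft_torque': array([-0.01569929, -0.01655869, -0.0550811 ]), 'grip_width': 0.9987844142213222}
['Unreachable', 'tip_extent'] 17.0
scene [[387.43626153   0.         255.34248032]
 [  0.         387.43626153 192.16082761]
 [  0.           0.           1.        ]] -0.11471327617310838 [[ 6.47856315e-01  7.61627433e-01  1.43474058e-02 -3.71922144e+02]
 [-4.62965747e-01  3.78711790e-01  8.01398838e-01  2.15314116e+02]
 [ 6.04933808e-01 -5.25833656e-01  5.97958238e-01 -1.38497906e+03]
 [ 0.00000000e+00  0.00000000e+00  0.00000000e+00  1.00000000e+00]] 0.9960479736328125
top [[434.06130862   0.         250.13502593]
 [  0.         434.06130862 195.9921226 ]
 [  0.           0.           1.        ]] 0.036315613354985815 [[-2.39703409e-02 -9.99709780e-01 -2.40394720e-03  1.96043463e+01]
 [ 9.79811778e-01 -2.39705144e-02  1.98479961e-01 -5.93914692e+02]
 [-1.98479982e-01  2.40221655e-03  9.80101998e-01 -1.01441530e+03]
 [ 0.00000000e+00  0.00000000e+00  0.00000000e+00  1.00000000e+00]] 0.9960174560546875
```

View pics/scene0.png

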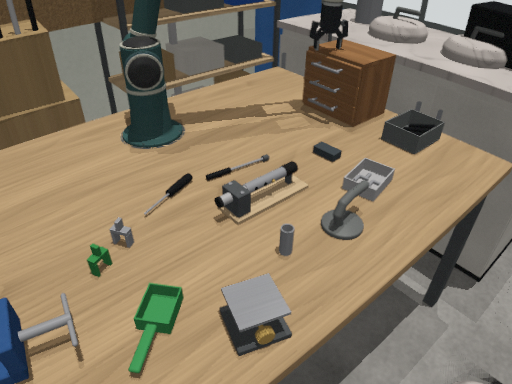

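View pics/top0.png

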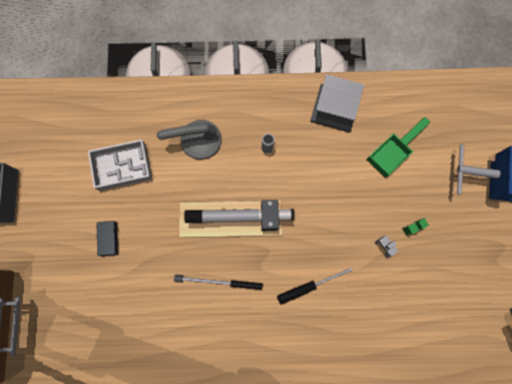

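The keeper could be confused with two things. The steel U is at top (388,245) / scene (121,235). The green U at top (415,227) / scene (100,260) is excluded. I'll take close crops to check this choice and locate the stick.

```bash
cat > h.py <<'E'
import numpy as np,cv2
def ray(s,uv):
    K=s["camera_matrix"];k=float(s["k1"]);V=s["view"]
    d=np.array([(uv[0]-K[0,2])/K[0,0],(uv[1]-K[1,2])/K[1,1]])
    p=d.copy()
    for _ in range(20): p=d/(1+k*(p@p))
    c=np.array([p[0],-p[1],-1.]);R=V[:3,:3]
    return -R.T@V[:3,3],R.T@c   # origin, dir (unit optical depth)
def atz(s,uv,z):
    o,d=ray(s,uv);return o+d*(z-o[2])/d[2]
def atd(s,uv):
    u,v=np.round(uv).astype(int);o,d=ray(s,uv);return o+d*float(s["depth"][v,u])
def two(s1,a,s2,b):
    o1,d1=ray(s1,a);o2,d2=ray(s2,b)
    t=np.linalg.lstsq(np.c_[d1,-d2],o2-o1,rcond=None)[0]
    p,q=o1+d1*t[0],o2+d2*t[1];return (p+q)/2,np.linalg.norm(p-q)
def proj(s,P):
    V=s["view"];c=V[:3,:3]@np.asarray(P,float)+V[:3,3];x,y=c[0]/-c[2],-c[1]/-c[2]
    f=1+float(s["k1"])*(x*x+y*y);K=s["camera_matrix"]
    return np.array([K[0,0]*x*f+K[0,2],K[1,1]*y*f+K[1,2]])
def cloud(s):
    K=s["camera_matrix"];h,w=s["depth"].shape
    u,v=np.meshgrid(np.arange(w),np.arange(h))
    x=(u-K[0,2])/K[0,0];y=(v-K[1,2])/K[1,1];px,py=x.copy(),y.copy()
    for _ in range(20):
        f=1+float(s["k1"])*(px**2+py**2);px,py=x/f,y/f
    D=s["depth"];c=np.stack([px*D,-py*D,-D],-1);V=s["view"]
    return (c-V[:3,3])@V[:3,:3]
def crop(s,x0,y0,w,h,k,name):
    cv2.imwrite(name,cv2.resize(s["frame"][y0:y0+h,x0:x0+w],None,fx=k,fy=k,interpolation=cv2.INTER_CUBIC))
def load(n): return dict(np.load(n))
E
python3 - <<'E'
from h import *
t=load("pics/top0.npz");s=load("pics/scene0.npz")
crop(t,170,190,140,60,5,"pics/a.png");crop(t,365,210,80,60,8,"pics/b.png")
crop(s,205,150,110,75,7,"pics/c.png");crop(s,80,205,70,80,7,"pics/d.png")
C=cloud(t)
np.set_printoptions(suppress=True,precision=1)
print(C[232:240:2,376:402:3][...,2]);print(C[240:258:2,376:402:2][...,2])
print("table",C[280:300,420:440,2].mean(),C[215,200:300:6])
E
```

```text
[[ 0.4  0.1  4.7 -1.9 -0.5 -3.8 -0.9  4.3  0.8]
 [ 1.2  2.   0.1 -0.1  0.1 -0.3  0.3  4.7 -5.2]
 [ 3.2  4.3  0.6 45.1 -1.3 -0.4  1.3 -2.9  4.3]
 [-1.2  0.  49.4 45.6  3.7 -3.3  0.4  6.3  2.1]]
[[  -2.4   26.7   46.8   48.5   49.4   45.5   47.4    0.2   -1.7    1.6
     0.7   -0.9 1112.2]
 [  21.2   31.    46.1   48.6   49.6   51.7   51.1   55.9   75.2   72.8
    -5.     0.8   -0.3]
 [   7.1    2.2 1112.2   46.9   47.3   44.2   63.9   71.    75.6   75.2
    75.3    3.2   -2.9]
 [   0.5   -0.2    1.8   40.3   48.2   62.2   76.    70.4   72.6    2.2
    -3.2   -2.7   -2.8]
 [  -3.1   -3.1    0.2   -0.6   49.3   53.7   68.9   73.5   47.7   48.5
     1.    -0.9    4.4]
 [  -1.4    0.4    0.9   -0.1   -3.9   47.    49.2   48.4   48.5   48.8
    49.    -1.4   -0.2]
 [  -1.     0.2    2.3   -3.3    0.4    1.5   52.5   49.5   51.3   47.9
    45.5    1.     2.3]
 [   1.3    3.7   -3.5   -1.7    3.8   21.6   41.    49.5   51.6    3.
    -1.    -0.4    0.7]
 [   4.1   -3.5    0.8    2.5    3.2   17.4   30.7   43.1   -2.1    1.9
     1.    -1.5   -2.2]]
table 3.0937205349394863 [[ 546.6  127.    78.7]
 [ 546.5  112.8   77.2]
 [ 546.4   98.4   75.8]
 [ 545.6   83.8   78.2]
 [ 545.9   69.6   74. ]
 [ 545.1   54.9   77.1]
 [ 544.8   40.5   76.4]
 [ 544.5   26.    76.4]
 [ 544.4   11.5   74.7]
 [ 543.7   -2.9   76.9]
 [ 543.9  -17.5   73.5]
 [ 542.6  -31.8   79.4]
 [ 542.8  -46.4   76. ]
 [ 542.8  -61.    73.6]
 [ 542.7  -75.6   72.4]
 [ 542.2  -90.    73.3]
 [ 553.2 -112.5   -0.3]]
```

View pics/a.png

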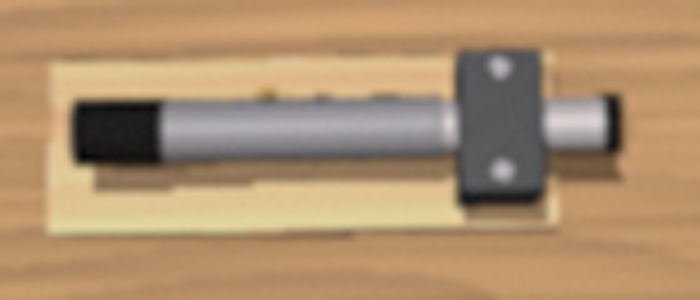

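View pics/b.png

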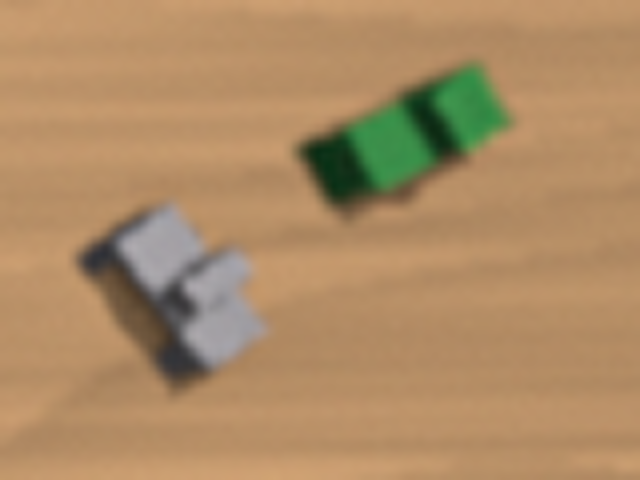

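View pics/c.png

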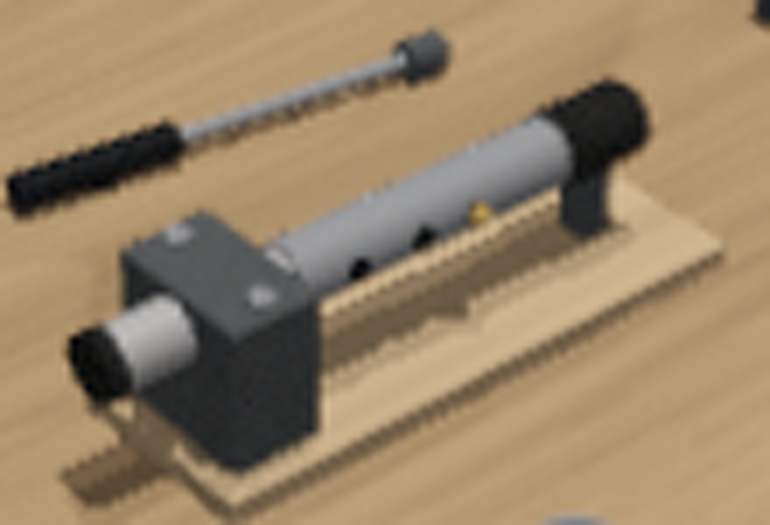

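View pics/d.png

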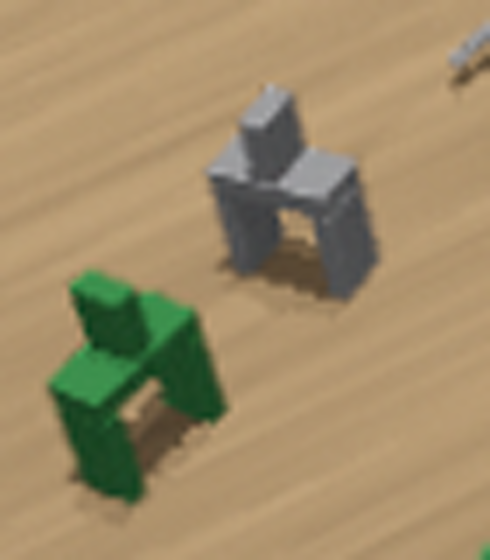

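Run:
```python
from h import *
np.set_printoptions(suppress=True,precision=1)
t=load("pics/top0.npz");s=load("pics/scene0.npz")
A=lambda x,y:np.array([(x+.5)/5-.5+170,(y+.5)/5-.5+190])
Cc=lambda x,y:np.array([(x+.5)/7-.5+205,(y+.5)/7-.5+150])
B=lambda x,y:np.array([(x+.5)/8-.5+365,(y+.5)/8-.5+210])
D=lambda x,y:np.array([(x+.5)/7-.5+80,(y+.5)/7-.5+205])
print("board",[atz(t,A(*p),12)[:2] for p in[(48,62),(48,233),(558,50),(558,222)]])
print("clamp top",[atz(t,A(*p),78)[:2] for p in[(458,52),(541,52),(541,190),(458,193)]])
print("clamp scene top",[atz(s,Cc(*p),78)[:2] for p in[(122,250),(203,212),(318,290),(232,338)]])
print("button",two(t,A(267,92),s,Cc(482,215)), atz(t,A(267,92),60))
print("sleeve axis edges z60", [atz(t,A(x,y),60)[:2] for x,y in[(170,101),(170,161),(430,97),(430,158)]])
print("rubber end",atz(t,A(73,131),60),"sleeve end",atz(t,A(443,127),60))
print("clamp bolts",two(t,A(501,66),s,Cc(263,296)),two(t,A(503,170),s,Cc(180,234)))
# keeper
print("tab top",[atz(t,B(*p),74)[:2] for p in[(232,247),(253,268),(205,308),(183,285)]])
print("tab top scene",[atz(s,D(*p),74)[:2] for p in[(268,87),(298,100),(275,138),(243,122)]])
print("tab two",two(t,B(218,277),s,D(271,112)))
print("bridge",[atz(t,B(*p),48)[:2] for p in[(170,205),(112,245),(208,370),(266,328)]])
print("bridge sc",[atz(s,D(*p),48)[:2] for p in[(208,172),(318,200),(356,162)]])
C=cloud(t)[232:260,374:404].reshape(-1,3)
m=(C[:,2]>40)&(C[:,2]<56); print(m.sum(),C[m].mean(0)); r=cv2.minAreaRect(C[m][:,:2].astype(np.float32));print(r)
m=(C[:,2]>66)&(C[:,2]<82); print(m.sum(),C[m].mean(0))
C=cloud(t)[200:232,175:300].reshape(-1,3)
```

```text
board [array([592.5, 188.2]), array([504.2, 187.5]), array([592.4, -74.8]), array([503.5, -71.4])]
clamp top [array([579.9, -21.3]), array([578.9, -61.6]), array([511.7, -59.1]), array([511.2, -19.3])]
clamp scene top [array([511.8, -61.2]), array([511.4, -23.2]), array([576.4, -21.2]), array([579.1, -62.8])]
button (array([564.5,  71.9,  63.5]), np.float64(1.487517552070713)) [565.6  72.7  60. ]
sleeve axis edges z60 [array([562.3, 120.3]), array([532.6, 120.4]), array([561.2,  -7.4]), array([531. ,  -6.6])]
rubber end [548.6 167.8  60. ] sleeve end [546.1 -13.4  60. ]
clamp bolts (array([571.4, -42.1,  82.3]), np.float64(0.814690892541738)) (array([521.2, -41.2,  81.4]), np.float64(0.33915852268427144))
tab top [array([ 475.1, -333.2]), array([ 468.8, -338.9]), array([ 457.3, -323.7]), array([ 464.2, -317.8])]
tab top scene [array([ 454.5, -323.5]), array([ 467.2, -318.4]), array([ 480.2, -332.8]), array([ 466. , -337.7])]
tab two (array([ 466.4, -328.2,   73.6]), np.float64(0.457547640830028))
bridge [array([ 490.7, -324.2]), array([ 478.9, -305.5]), array([ 440.5, -331.2]), array([ 452.7, -349.7])]
bridge sc [array([ 451. , -349.6]), array([ 487.6, -326.2]), array([ 478.3, -307.7])]
155 [ 464.8 -325.9   47.9]
((464.96954345703125, -327.24334716796875), (46.483577728271484, 23.608558654785156), 34.17891311645508)
41 [ 464.9 -326.8   73.7]
```

Run:
```python
from h import *
np.set_printoptions(suppress=True,precision=0)
t=load("pics/top0.npz");s=load("pics/scene0.npz")
print(proj(s,[243,629,248]),proj(t,[243,629,248]))
C=cloud(s)
for p in [(347,60),(310,48),(385,60),(345,80),(325,30),(330,45),(385,110)]: print(p,C[p[1],p[0]])
# max height map on grid from both clouds
P=np.r_[C.reshape(-1,3),cloud(t).reshape(-1,3)]
g=np.zeros((14,26))
for p in P:
    i,j=int((p[0]-100)//50),int((p[1]+550)//50)
    if 0<=i<14 and 0<=j<26 and p[2]<900: g[i,j]=max(g[i,j],p[2])
print(' '.join(f"{-550+50*j:4d}" for j in range(26)))
for i in range(14): print(100+50*i,' '.join(f"{v:4.0f}" for v in g[i]))
```

```text
[327.  48.] [-85. 371.]
(347, 60) [358. 606. 237.]
(310, 48) [178. 607. 236.]
(385, 60) [429. 741. 232.]
(345, 80) [374. 589. 171.]
(325, 30) [252. 596. 321.]
(330, 45) [209. 688. 242.]
(385, 110) [420. 832.   3.]
-550 -500 -450 -400 -350 -300 -250 -200 -150 -100  -50    0   50  100  150  200  250  300  350  400  450  500  550  600  650  700
100    7    5    4    4    4    4    5    4    5    4  283  270    5    4    5    5    5    6    6    4    6    7    6    5    0    0
150    7    5    6    6    6    7    7    6    6    6    5    7    5    7    8    7    5    6    7    9    9    6  231  241  243  244
200    7    7    7    5    8    6    6    7    8    6    8    6    5    7    6    6    7    6    6    6    6  207  423  416  294  244
250    7    6    8    6    7    7    7    7    6    9    6    6    7    8    6    6    8    7    7    6    7  210  427  427  392  245
300    6    6    8    7    7    8    6    6   24   29    6    6    7    6    6    9    7    7    7    7    7  208  232  243  244  244
350    7    8    7    7    7    7   20   23   29   30   21   24   22   18   24   18   
[... 419 characters left out ...]
    7    6    6   54    5   70
550   68    7    5    7    7    9    8    7   73   83   85   79   79   79   81    8    7    6    7    8    8    7    8   75   73   74
600   74    6    7   36   38    8    6    6    6    8    7    8    7    8    7    8   42   46   46   43    6    9    8   74   46   51
650   72    7   37   39   43    8    7    7    7    7    8    7    8    7    7    8   46   44   43   46    8    7    8   76   74   73
700   69    7   39   39   42    9    8    7    9   79   80    8   23   99  106  102   44   46   46   46    7    8    8    8    5    5
750    7   33   33   38    7   83   83   79    7    7   77    7   88  106  105  102   44   40    7    8    9    8    9    7    8    5
```

Call:
drive_tool([
  [[0, -60, 0], [0, 0, 0], 1],
  [[40, -60, -34], [0, 7, 0], 1],
  [[87, -60, -74], [0, 14, 0], 1],
  [[134, -60, -114], [0, 21, 0], 1],
  [[181, -60, -154], [0, 28, 0], 1],
  [[228, -60, -194], [0, 35, 0], 1],
  [[275, -50, -234], [0, 42, 0], 1],
  [[322, -30, -274], [0, 49, 0], 1],
  [[369, 0, -314], [0, 56, 0], 1],
  [[416, 20, -354], [0, 63, 0], 1],
])

```text
time: 1.35
ee_pos: [498.6, 156.0, 229.8]
tcp_rot: [-90.1, -0.1, -84.4]
force: [0.3, 1.0, 0.3]
grip_width: 0.998
```

Call:
drive_tool([
  [[40, 40, 18], [0, 3, 0], 1],
  [[80, 80, 36], [0, 6, 0], 1],
  [[88, 110, 40], [0, 6, 0], 1],
  [[88, 110, 40], [0, 6, 0], 1],
  [[88, 110, 40], [0, 6, 0], 1],
])

```text
time: 1.98
ee_pos: [547.1, 72.6, 120.7]
tcp_rot: [-90.1, -0.1, -90.3]
force: [0.2, -0.2, -0.1]
grip_width: 0.997
```

```bash
cat > look.py <<'E'
import sys
from h import *
from plant import sensors,snapshot
tag=sys.argv[1]
o=sensors.get_obs();np.set_printoptions(suppress=True,precision=2)
print(o["time"],o["ee_pos"],o["tcp_rot"],o["force"],o["grip_width"],o["joint_positions"])
for n in sys.argv[2:]:
    s=snapshot(n);np.savez(f"pics/{n}{tag}.npz",**s)
    p=proj(s,[547,30,70]) if len(tag)<3 or tag[0]!='k' else proj(s,o["ee_pos"])
    x,y=max(0,int(p[0])-65),max(0,int(p[1])-45)
    crop(s,x,y,130,95,6,f"pics/{n}{tag}.png");print(n,x,y)
E
python3 look.py 1 scene top
```

```text
1.975 [547.09  72.6  120.75] [-90.07  -0.1  -90.34] [ 0.18 -0.21 -0.11] 0.9965518544744464 [  5.03   8.52 114.14  -0.11  57.42   5.42]
scene 192 136
top 175 169
```

View pics/scene1.png

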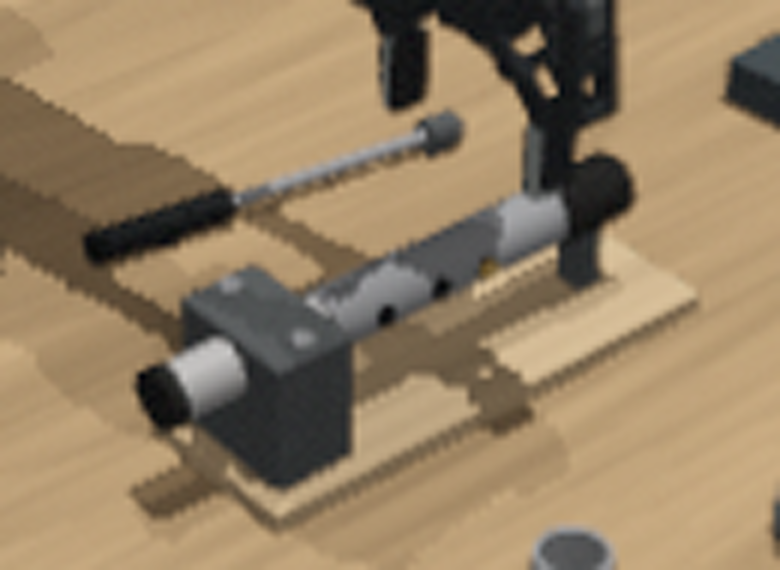

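View pics/top1.png

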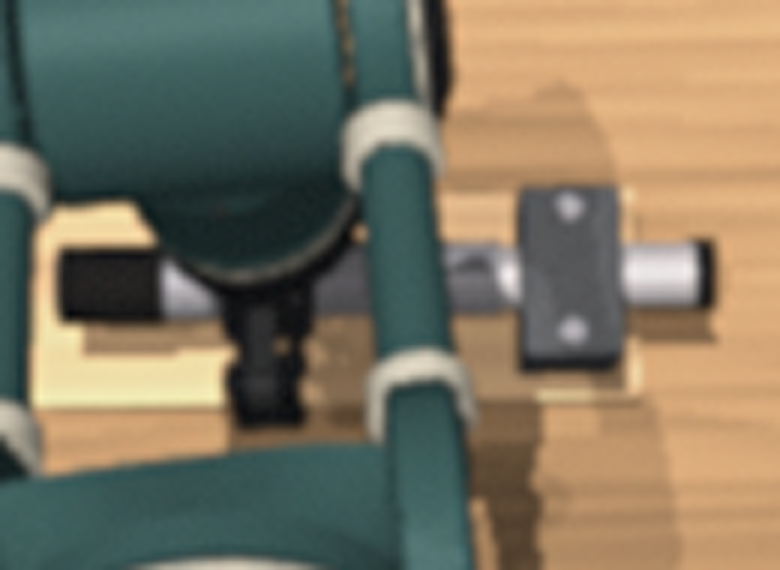

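Call:
drive_tool([
  [[0, 30, 0], [0, 0, 0], 1],
  [[0, 55, 0], [0, 0, 0], 1],
  [[0, 63, 0], [0, 0, 0], 1],
  [[0, 63, 0], [0, 0, 0], 1],
  [[0, 63, 0], [0, 0, 0], 0.6],
  [[0, 63, 0], [0, 0, 0], 0.55],
  [[0, 63, 0], [0, 0, 0], 0.55],
])

```text
time: 2.95
ee_pos: [548.4, 72.9, 59.5]
tcp_rot: [-89.9, -0.1, -90.3]
force: [-0.5, 0.4, -0.2]
grip_width: 0.549
```

```bash
python3 look.py 2 scene
```

```text
2.95 [548.43  72.92  59.53] [-89.86  -0.08 -90.3 ] [-0.51  0.41 -0.16] 0.5494136180334982 [  5.05  13.01 116.38  -0.12  50.47   5.43]
scene 192 136
```

View pics/scene2.png

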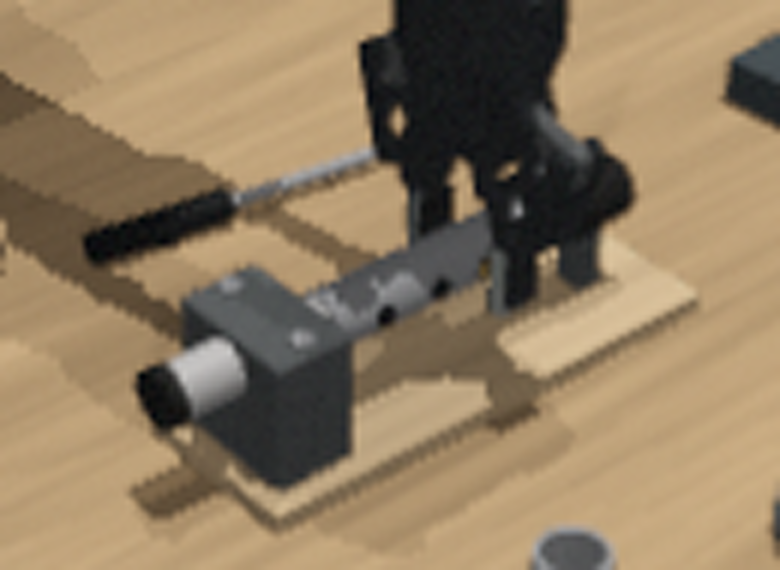

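Run:
```python
from h import *
s=load("pics/scene2.npz")
for P in [(568,72.5,60),(565,67.5,60),(565,72.5,65),(571.8,62,60),(571.8,62,45),(571.8,62,41),(580,62,45),(571.8,84,41)]:
    print(P,(proj(s,P)-[192,136]+.5)*6-.5)
crop(s,260,165,40,30,20,"pics/z.png")
```

```text
(568, 72.5, 60) [498.649375   277.36398379]
(565, 67.5, 60) [485.92953424 278.43626597]
(565, 72.5, 65) [494.60592236 265.26693069]
(571.8, 62, 60) [487.11661845 289.75879144]
(571.8, 62, 45) [485.74517589 316.92352586]
(571.8, 62, 41) [485.38286502 324.08937517]
(580, 62, 45) [498.10528177 325.30181116]
(571.8, 84, 41) [521.01303139 305.97481752]
```

View pics/z.png

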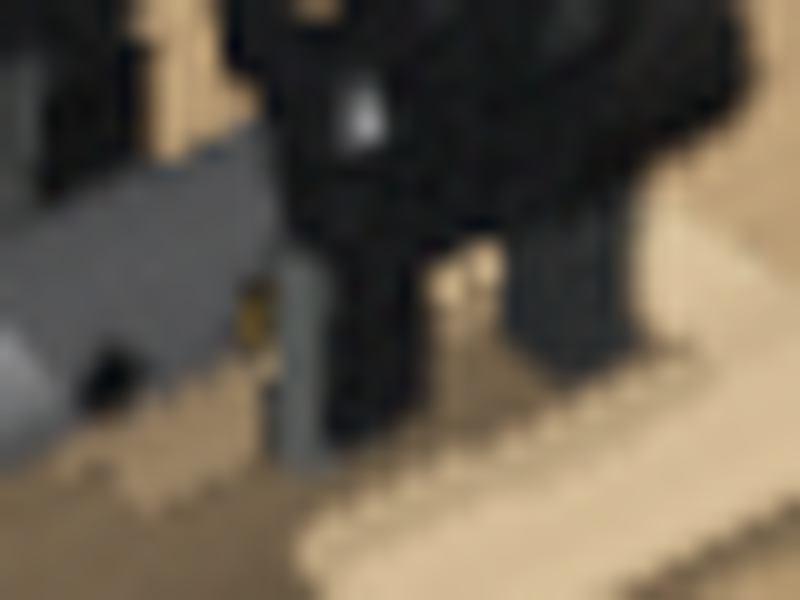

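Call:
drive_tool([
  [[2.5, 1.5, -1.5], [0, 0, 0], 0.55],
  [[2.5, 1.5, -1.5], [0, 0, 0], 0.5],
  [[2.5, 1.5, -1.5], [0, 0, 0], 0.42],
  [[2.5, 1.5, -1.5], [0, 0, 0], 0.3],
  [[2.5, 1.5, -1.5], [0, 0, 0], 0.2],
  [[2.5, 1.5, -1.5], [0, 0, 0], 0.1],
  [[2.5, 1.5, -1.5], [0, 0, 0], 0.0],
  [[2.5, 1.5, -1.5], [0, 0, 0], 0.0],
])

```text
time: 4.0
ee_pos: [545.2, 70.3, 58.3]
tcp_rot: [-90.1, -0.1, -90.3]
force: [-5.3, -1.0, 8.3]
grip_width: 0.333
```

```bash
python3 look.py 3 scene
```

```text
4.0 [545.19  70.25  58.32] [-90.09  -0.11 -90.29] [-5.34 -0.96  8.32] 0.3328494270476017 [  4.81  12.9  116.69  -0.13  50.52   5.18]
scene 192 136
```

View pics/scene3.png

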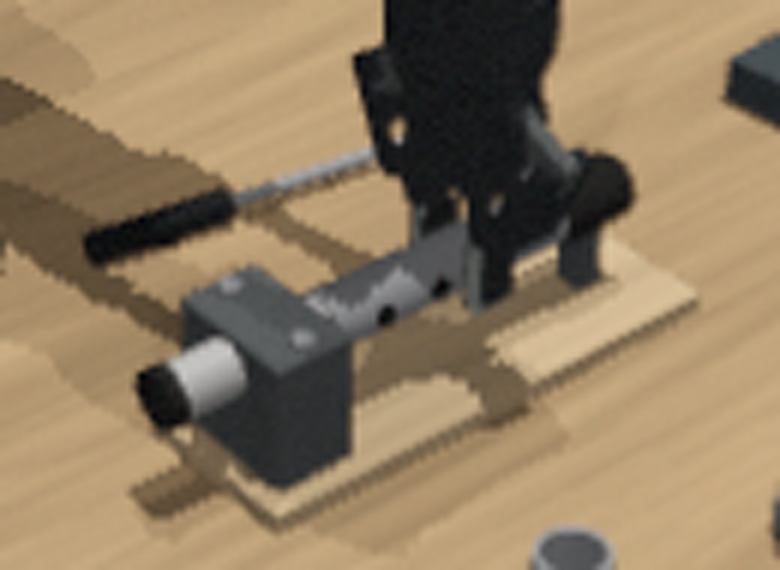

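Call:
drive_tool([
  [[-0.5, 0, 0], [0, 0, 0], 0],
  [[-1, 0, 0], [0, 0, 0], 0],
  [[-1.5, 0, 0], [0, 0, 0], 0],
  [[-2, 0, 0], [0, 0, 0], 0],
  [[-2.5, 0, 0], [0, 0, 0], 0],
  [[-3, 0, 0], [0, 0, 0], 0],
])

```text
time: 4.8
ee_pos: [545.1, 72.6, 58.4]
tcp_rot: [-90.1, -0.2, -90.3]
force: [-0.9, -5.1, 2.6]
grip_width: 0.333
```

Call:
drive_tool([
  [[-1, 0, 0], [0, 0, 0], 0],
  [[-1.5, 0, 0], [0, 0, 0], 0],
  [[-2, 0, 0], [0, 0, 0], 0],
  [[-2.5, 0, 0], [0, 0, 0], 0],
  [[-3, 0, 0], [0, 0, 0], 0],
  [[-3.5, 0, 0], [0, 0, 0], 0],
  [[-4, 0, 0], [0, 0, 0], 0],
])

```text
time: 5.68
ee_pos: [545.1, 74.8, 58.4]
tcp_rot: [-90.1, -0.3, -90.2]
force: [-0.8, -9.5, 3.2]
grip_width: 0.336
```

Call:
drive_tool([
  [[-2, 0, 0], [0, 0, 0], 0],
  [[-2.5, 0, 0], [0, 0, 0], 0],
  [[-3, 0, 0], [0, 0, 0], 0],
  [[-3.5, 0, 0], [0, 0, 0], 0],
  [[-4, 0, 0], [0, 0, 0], 0],
  [[-4.5, 0, 0], [0, 0, 0], 0],
])

```text
time: 6.42
ee_pos: [545.2, 78.6, 58.4]
tcp_rot: [-90.2, -0.4, -90.2]
force: [-1.0, -5.4, 2.5]
grip_width: 0.329
```

```bash
python3 look.py 4 scene
```

```text
6.425 [545.19  78.6   58.41] [-90.16  -0.39 -90.24] [-1.02 -5.45  2.49] 0.32920142431466665 [  5.83  13.06 116.47  -0.48  50.67   6.38]
scene 192 136
```

View pics/scene4.png

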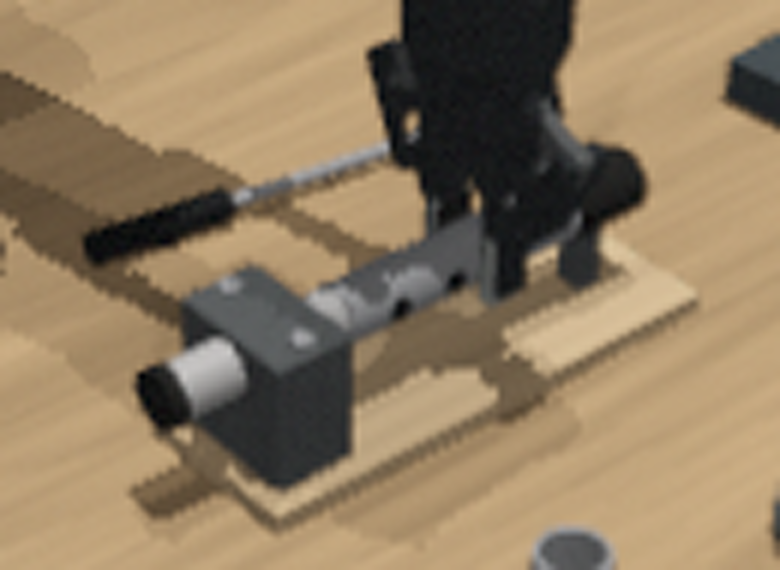

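Call:
drive_tool([
  [[-2, 0, 0], [0, 0, 0], 0],
  [[-3.5, 0, 0], [0, 0, 0], 0],
  [[-5, 0, 0], [0, 0, 0], 0],
  [[-6.5, 0, 0], [0, 0, 0], 0],
  [[-8, 0, 0], [0, 0, 0], 0],
  [[-9.5, 0, 0], [0, 0, 0], 0],
])

```text
time: 7.22
ee_pos: [545.2, 87.6, 58.4]
tcp_rot: [-90.2, -0.4, -90.2]
force: [-0.6, -5.6, 3.6]
grip_width: 0.326
```

Run:
```python
from h import *
np.set_printoptions(suppress=True,precision=1)
t=load("pics/top0.npz");s=load("pics/scene0.npz")
A=lambda x,y:np.array([(x+.5)/5-.5+170,(y+.5)/5-.5+190])
Cc=lambda x,y:np.array([(x+.5)/7-.5+205,(y+.5)/7-.5+150])
for x,y in[(267,94),(322,97),(385,97)]: print(atz(t,A(x,y),60))
# intersect with plane x=562 (sleeve side)
for x,y in[(482,215),(425,238),(361,269)]:
    o,d=ray(s,Cc(x,y));print(o+d*(562-o[0])/d[0])
crop(s,245,170,40,26,20,"pics/z2.png")
```

```text
[564.6  72.7  60. ]
[562.5  45.7  60. ]
[561.7  14.7  60. ]
[562.   73.3  61.4]
[562.   43.8  63.8]
[562.   11.8  64. ]
```

View pics/z2.png

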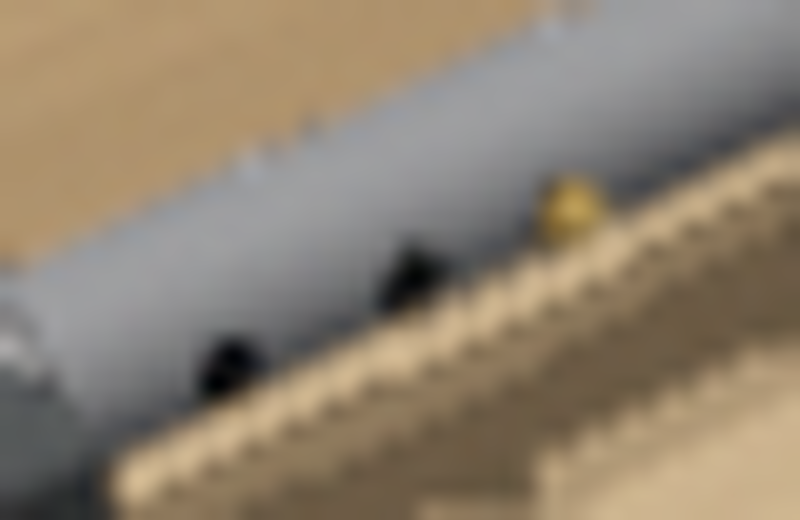

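Call:
drive_tool([
  [[-1, 0, 0], [0, 0, 0], 0],
  [[-2, 0, 0], [0, 0, 0], 0],
  [[-3, 0, 0], [0, 0, 0], 0],
  [[-4, 0, 0], [0, 0, 0], 0],
  [[-5, 0, 0], [0, 0, 0], 0],
  [[-6, 0, 0], [0, 0, 0], 0],
])

```text
time: 7.98
ee_pos: [545.3, 94.0, 58.4]
tcp_rot: [-90.2, -0.4, -90.3]
force: [-1.2, -2.0, 2.6]
grip_width: 0.337
```

Call:
drive_tool([
  [[-1, 0, 0], [0, 0, 0], 0],
  [[-1.5, 0, 0], [0, 0, 0], 0],
  [[-2, 0, 0], [0, 0, 0], 0],
  [[-2.5, 0, 0], [0, 0, 0], 0],
])

```text
time: 8.48
ee_pos: [545.3, 96.5, 58.4]
tcp_rot: [-90.2, -0.4, -90.2]
force: [-0.3, -2.1, 3.1]
grip_width: 0.337
```

Call:
drive_tool([
  [[-1, 0, 0], [0, 0, 0], 0],
  [[-1.5, 0, 0], [0, 0, 0], 0],
  [[-2, 0, 0], [0, 0, 0], 0],
  [[-2.5, 0, 0], [0, 0, 0], 0],
])

```text
time: 8.98
ee_pos: [545.3, 98.5, 58.4]
tcp_rot: [-90.2, -0.5, -90.2]
force: [-0.6, -5.0, 2.9]
grip_width: 0.335
```

Call:
drive_tool([
  [[-0.8, 0, 0], [0, 0, 0], 0],
  [[-1.2, 0, 0], [0, 0, 0], 0],
  [[-1.6, 0, 0], [0, 0, 0], 0],
])

```text
time: 9.35
ee_pos: [545.3, 98.9, 58.4]
tcp_rot: [-90.2, -0.6, -90.2]
force: [-0.8, -9.1, 3.8]
grip_width: 0.334
```

```bash
python3 look.py 5 scene
python3 - <<'E'
from h import *
s=load("pics/scene5.npz");crop(s,245,165,50,36,16,"pics/z5.png")
E
```

```text
9.35 [545.26  98.91  58.39] [-90.19  -0.57 -90.21] [-0.78 -9.08  3.84] 0.33443868461057874 [  8.03  13.43 116.01  -0.7   50.84   8.68]
scene 192 136
```

View pics/z5.png

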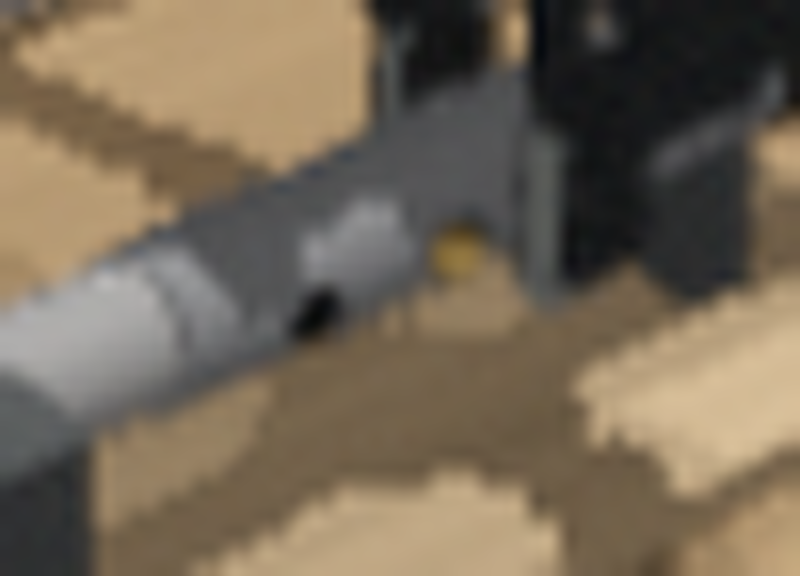

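Call:
drive_tool([
  [[0.3, 0, 0], [0, 0, 0], 0],
  [[0.3, 0, 0], [0, 0, 0], 0.6],
  [[0.3, 0, 0], [0, 0, 0], 0.75],
  [[0.3, 0, 0], [0, 0, 0], 0.75],
  [[0.3, -30, 0], [0, 0, 0], 0.75],
  [[0.3, -80, 0], [0, 0, 0], 0.75],
  [[0.3, -130, 0], [0, 0, 0], 0.75],
])

```text
time: 10.28
ee_pos: [545.3, 100.1, 189.2]
tcp_rot: [-90.2, -0.6, -90.2]
force: [0.6, -0.2, -0.3]
grip_width: 0.748
```

```bash
python3 look.py 6 scene
python3 - <<'E'
from h import *
s=load("pics/scene6.npz");crop(s,230,155,70,50,11,"pics/z6.png")
E
```

```text
10.275 [545.26 100.08 189.23] [-90.25  -0.57 -90.2 ] [ 0.61 -0.23 -0.26] 0.7478514955311774 [  8.14   4.92 110.24  -0.58  65.17   8.59]
scene 192 136
```

View pics/z6.png

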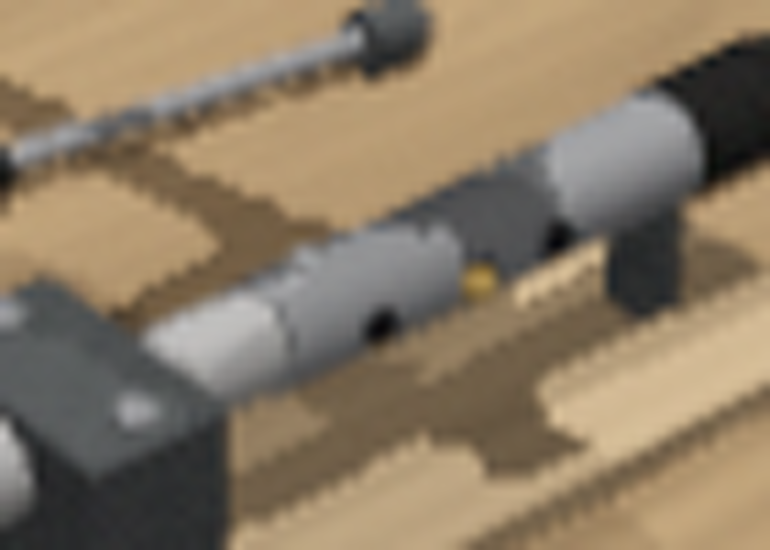

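```bash
cat > go.py <<'E'
import sys
from h import *
from plant import sensors
from scipy.spatial.transform import Rotation as R
o=sensors.get_obs();np.set_printoptions(suppress=True,precision=2)
x,y,z,yaw=map(float,sys.argv[1:5])
A=R.from_euler('xyz',o["tcp_rot"],degrees=True);B=R.from_euler('xyz',[-90,0,yaw],degrees=True)
print(o["time"],o["ee_pos"],o["tcp_rot"],o["force"],o["grip_width"])
print("shift",A.inv().apply(np.array([x,y,z])-o["ee_pos"]),"turn",(A.inv()*B).as_rotvec(degrees=True))
E
python3 go.py 465.7 -328 150 -56.2
```

```text
10.325 [549.8  100.81 197.67] [-89.54  -0.46 -90.2 ] [ 2.56 -1.29  4.18] 0.7491020708160955
shift [428.71  50.49 -83.  ] turn [ -0.31 -34.     0.59]
```

Call:
drive_tool([
  [[50, 0, -10], [0, -4, 0], 0.7],
  [[105, 0, -20], [0, -8, 0], 0.7],
  [[160, 10, -31], [0, -13, 0], 0.7],
  [[215, 20, -42], [0, -17, 0], 0.7],
  [[270, 30, -52], [0, -21, 0], 0.7],
  [[325, 40, -63], [0, -26, 0.4], 0.7],
  [[380, 50, -74], [-0.3, -30, 0.6], 0.7],
  [[428.7, 50.5, -83], [-0.3, -34, 0.6], 0.7],
  [[428.7, 50.5, -83], [-0.3, -34, 0.6], 0.7],
  [[428.7, 50.5, -83], [-0.3, -34, 0.6], 0.7],
])

```text
time: 11.58
ee_pos: [465.6, -327.6, 149.6]
tcp_rot: [-90.0, 0.1, -56.3]
force: [0.5, 0.3, 0.3]
grip_width: 0.697
```

```bash
python3 go.py 465.7 -328 100 -56.2
python3 - <<'E'
from h import *
from plant import snapshot
for n in("scene","top"):
    s=snapshot(n);np.savez(f"pics/{n}7.npz",**s)
    p=proj(s,[465,-328,60]).astype(int); print(p-[35,35]);crop(s,p[0]-35,p[1]-35,70,70,8,f"pics/{n}7.png")
E
```

```text
11.575 [ 465.59 -327.56  149.65] [-89.97   0.06 -56.27] [0.46 0.27 0.31] 0.6972740587468914
shift [ 0.48 49.65 -0.18] turn [-0.03 -0.07 -0.06]
[ 84 189]
[354 210]
```

View pics/scene7.png

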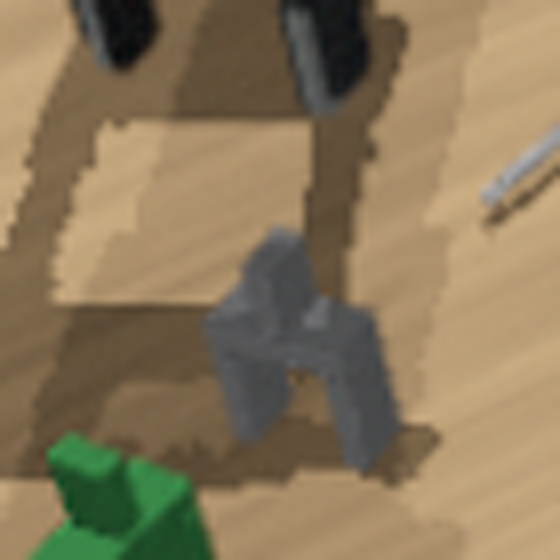

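View pics/top7.png

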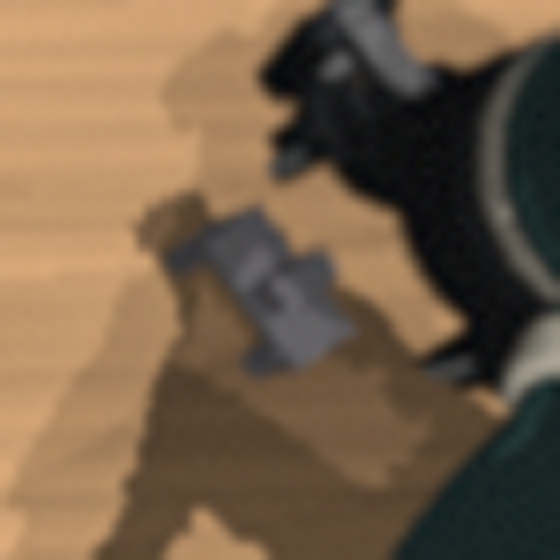

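Call:
drive_tool([
  [[0.5, 30, 0], [0, 0, 0], 0.6],
  [[0.5, 60, 0], [0, 0, 0], 0.5],
  [[0.5, 75, 0], [0, 0, 0], 0.5],
  [[0.5, 79, 0], [0, 0, 0], 0.5],
  [[0.5, 79, 0], [0, 0, 0], 0.5],
])

```text
time: 12.3
ee_pos: [466.8, -327.0, 71.4]
tcp_rot: [-90.0, 0.0, -56.1]
force: [0.4, -0.3, 0.8]
grip_width: 0.502
```

```bash
python3 go.py 465.7 -328 69 -56.2
python3 - <<'E'
from h import *
from plant import snapshot
for n in("scene",):
    s=snapshot(n);np.savez(f"pics/{n}8.npz",**s)
    p=proj(s,[465,-328,60]).astype(int); print(p-[35,35]);crop(s,p[0]-35,p[1]-35,70,70,8,f"pics/{n}8.png")
E
```

```text
12.3 [ 466.75 -327.     71.41] [-89.96   0.   -56.12] [ 0.41 -0.32  0.76] 0.5021202530973817
shift [ 0.24  2.41 -1.43] turn [-0.04  0.08 -0.  ]
[ 84 189]
```

View pics/scene8.png

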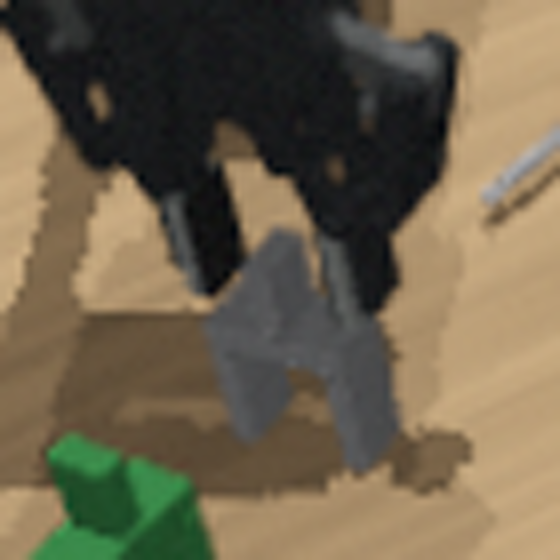

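Call:
drive_tool([
  [[0.2, 1.5, -1.4], [0, 0, 0], 0.4],
  [[0.2, 1.5, -1.4], [0, 0, 0], 0.3],
  [[0.2, 1.5, -1.4], [0, 0, 0], 0.2],
  [[0.2, 1.5, -1.4], [0, 0, 0], 0.1],
  [[0.2, 1.5, -1.4], [0, 0, 0], 0.0],
  [[0.2, 1.5, -1.4], [0, 0, 0], 0.0],
  [[0.2, 1.5, -1.4], [0, 0, 0], 0.0],
])

```text
time: 13.22
ee_pos: [465.8, -328.4, 70.4]
tcp_rot: [-90.0, -0.0, -56.1]
force: [-1.6, -1.0, 0.8]
grip_width: 0.103
```

Call:
drive_tool([
  [[0, -10, 0], [0, 0, 0], 0.0],
  [[0, -40, 0], [0, 0, 0], 0.0],
  [[0, -80, 0], [0, 0, 0], 0.0],
  [[0, -120, 0], [0, 0, 0], 0.0],
  [[0, -130, 0], [0, 0, 0], 0.0],
])

```text
time: 13.85
ee_pos: [467.5, -329.5, 204.1]
tcp_rot: [-89.8, -0.4, -56.1]
force: [0.5, -0.0, -2.1]
grip_width: 0.099
```

```bash
python3 go.py 465.7 -328 200 -56.2
python3 - <<'E'
from h import *
from plant import snapshot,sensors
for n in("scene",):
    s=snapshot(n);np.savez(f"pics/{n}9.npz",**s)
    p=proj(s,sensors.get_obs()["ee_pos"]).astype(int); print(p-[35,35]);crop(s,p[0]-35,p[1]-35,70,70,8,f"pics/{n}9.png")
E
```

```text
13.85 [ 467.48 -329.47  204.07] [-89.82  -0.39 -56.13] [ 0.48 -0.04 -2.1 ] 0.09870941527638694
shift [-2.24  4.05 -0.67] turn [-0.18  0.07  0.39]
[ 70 139]
```

View pics/scene9.png

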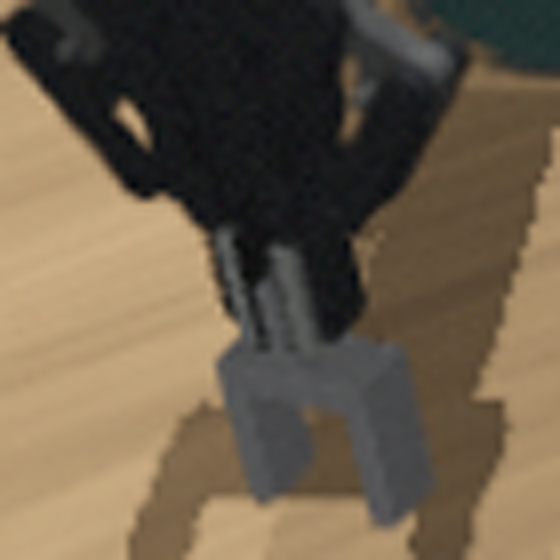

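```bash
python3 go.py 545 -2.3 190 -90.4
```

```text
13.9 [ 467.09 -329.22  203.57] [-89.85  -0.33 -56.13] [-0.11  0.76 -1.24] 0.09805105801894179
shift [-228.08   12.92  246.87] turn [-0.24 34.27  0.27]
```

Call:
drive_tool([
  [[-32, 0, 35], [0, 5, 0], 0],
  [[-65, 0, 70], [0, 10, 0], 0],
  [[-98, 0, 106], [0, 15, 0], 0],
  [[-130, 0, 141], [0, 20, 0], 0],
  [[-163, 0, 176], [0, 25, 0], 0],
  [[-195, 0, 211], [0, 30, 0], 0],
  [[-220, 5, 238], [-0.2, 34, 0.2], 0],
  [[-228, 10, 246.9], [-0.2, 34.3, 0.3], 0],
  [[-228.1, 12.9, 246.9], [-0.2, 34.3, 0.3], 0],
  [[-228.1, 12.9, 246.9], [-0.2, 34.3, 0.3], 0],
])

```text
time: 15.15
ee_pos: [544.1, -3.3, 188.8]
tcp_rot: [-90.1, 0.0, -90.4]
force: [1.0, -1.1, -2.7]
grip_width: 0.1
```

```bash
python3 go.py 545 -2.3 190 -90.4
python3 - <<'E'
from h import *
from plant import snapshot,sensors
for n in("scene","top"):
    s=snapshot(n);np.savez(f"pics/{n}10.npz",**s)
    p=proj(s,[545,-2,90]).astype(int); print(p-[45,40]);crop(s,p[0]-45,p[1]-40,90,70,8,f"pics/{n}10.png")
E
```

```text
15.15 [544.1   -3.28 188.83] [-90.1    0.01 -90.44] [ 0.97 -1.09 -2.71] 0.09995085284382013
shift [-0.99 -1.17  0.89] turn [ 0.1  -0.04 -0.01]
[202 138]
[208 173]
```

View pics/scene10.png

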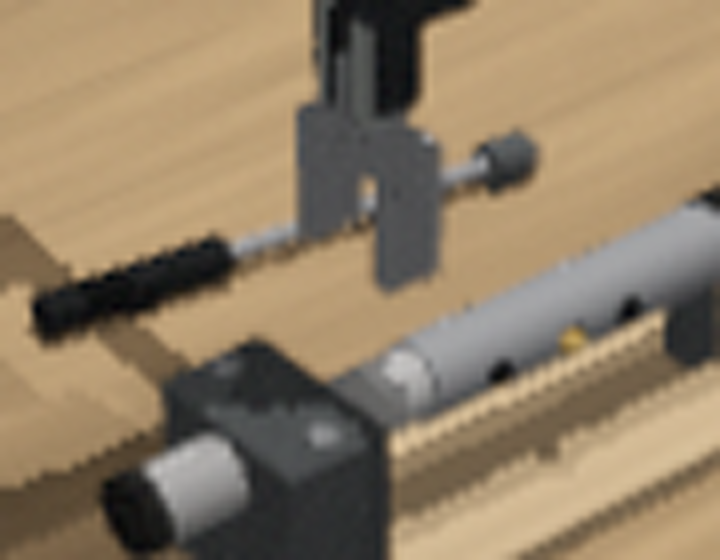

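View pics/top10.png

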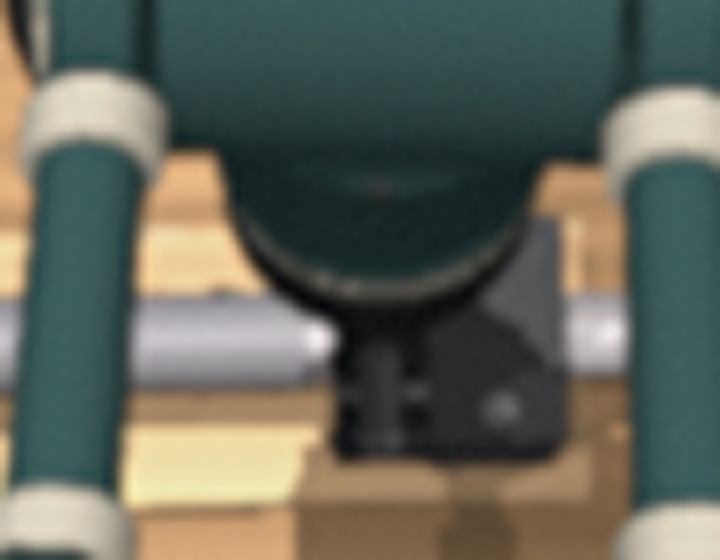

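Run:
```python
from h import *
np.set_printoptions(suppress=True,precision=1)
s=load("pics/scene10.npz");t=load("pics/top10.npz")
S=lambda x,y:np.array([(x+.5)/8-.5+202,(y+.5)/8-.5+138])
T=lambda x,y:np.array([(x+.5)/8-.5+208,(y+.5)/8-.5+173])
print("keeper feet scene",[atz(s,S(*p),118.4) for p in [(378,290),(437,272),(302,237)]])
for y in(-14,8): 
  for dx in (23.5,15.5): print("pred",y,dx,(proj(s,[544.1+dx,y-.3,118.4])-[202,138]+.5)*8-.5)
print("sleeve end top",atz(t,T(334,345),60), "clamp edge",[atz(t,T(*p),78) for p in[(562,215),(565,450)]])
for p in [(412,347),(432,395)]:
    o,d=ray(s,S(*p));print("sleeve end scene @x545",o+d*(545-o[0])/d[0],"x560",o+d*(560-o[0])/d[0])
print("clamp top scene",[atz(s,S(*p),78) for p in [(258,340),(385,432)]])
for P in [(545,15.9,75),(560,15.9,60),(545,-20.5,78),(580,-20.5,78),(510,-20.5,78)]: print(P,(proj(s,P)-[202,138]+.5)*8-.5)
```

```text
keeper feet scene [array([560.8, -12.4, 118.4]), array([564.8,   8.5, 118.4]), array([522.1, -11.9, 118.4])]
pred -14 23.5 [387.2 301.7]
pred -14 15.5 [370.8 290.5]
pred 8 23.5 [440.9 276.8]
pred 8 15.5 [424.5 265.9]
sleeve end top [544.9   8.4  60. ] clamp edge [array([580.3, -61.7,  78. ]), array([508.7, -59.9,  78. ])]
sleeve end scene @x545 [545.   15.4  75.7] x560 [560.    2.6  89.5]
sleeve end scene @x545 [545.   24.5  52. ] x560 [560.   11.5  66.4]
clamp top scene [array([512.5, -23.3,  78. ]), array([577.8, -23.3,  78. ])]
(545, 15.9, 75) [413.  348.2]
(560, 15.9, 60) [441.9 405.9]
(545, -20.5, 78) [326.7 381.7]
(580, -20.5, 78) [396.4 431.9]
(510, -20.5, 78) [260.  333.6]
```

Call:
drive_tool([
  [[-0.3, 10, 0.9], [0, 0, 0], 0],
  [[-0.3, 20, 0.9], [0, 0, 0], 0],
  [[-0.3, 30, 0.9], [0, 0, 0], 0],
  [[-0.3, 37, 0.9], [0, 0, 0], 0],
  [[-0.3, 39, 0.9], [0, 0, 0], 0],
  [[-0.3, 39, 0.9], [0, 0, 0], 0],
])

```text
time: 16.0
ee_pos: [545.7, -3.1, 150.7]
tcp_rot: [-90.0, 0.0, -90.5]
force: [0.2, -1.4, -3.4]
grip_width: 0.1
```

```bash
python3 go.py 545 -3 105.4 -90.4
python3 - <<'E'
from h import *
from plant import snapshot,sensors
for n in("scene",):
    s=snapshot(n);np.savez(f"pics/{n}11.npz",**s)
    p=proj(s,[545,-2,90]).astype(int); print(p-[45,40]);crop(s,p[0]-45,p[1]-40,90,70,8,f"pics/{n}11.png")
E
```

```text
16.0 [545.66  -3.07 150.7 ] [-90.     0.02 -90.49] [ 0.25 -1.35 -3.43] 0.10023745481746817
shift [-0.05 45.3  -0.66] turn [ 0.   -0.09 -0.02]
[202 138]
```

View pics/scene11.png

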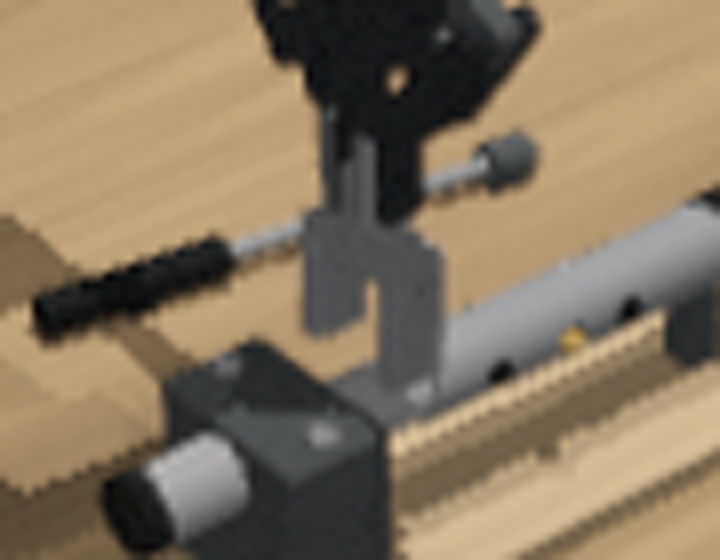

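Call:
drive_tool([
  [[0, 2, -0.8], [0, 0, 0], 0],
  [[0, 4, -0.8], [0, 0, 0], 0],
  [[0, 6, -0.8], [0, 0, 0], 0],
  [[0, 8, -0.8], [0, 0, 0], 0],
  [[0, 10, -0.8], [0, 0, 0], 0],
  [[0, 12, -0.8], [0, 0, 0], 0],
])

```text
time: 16.8
ee_pos: [545.1, -3.1, 138.8]
tcp_rot: [-90.0, 0.0, -90.5]
force: [0.3, 0.4, -2.8]
grip_width: 0.101
```

Call:
drive_tool([
  [[0, 3, 0], [0, 0, 0], 0],
  [[0, 6, 0], [0, 0, 0], 0],
  [[0, 9, 0], [0, 0, 0], 0],
  [[0, 12, 0], [0, 0, 0], 0],
  [[0, 14, 0], [0, 0, 0], 0],
  [[0, 14, 0], [0, 0, 0], 0],
])

```text
time: 17.55
ee_pos: [544.9, -3.1, 124.6]
tcp_rot: [-90.0, 0.0, -90.5]
force: [-0.2, 0.7, -3.3]
grip_width: 0.1
```

Feet are well past the tube top with no contact force, so it is astride. I'll lower it on gently.

Call:
drive_tool([
  [[0, 3, 0], [0, 0, 0], 0],
  [[0, 6, 0], [0, 0, 0], 0],
  [[0, 9, 0], [0, 0, 0], 0],
  [[0, 12, 0], [0, 0, 0], 0],
  [[0, 14, 0], [0, 0, 0], 0],
  [[0, 15, 0], [0, 0, 0], 0],
  [[0, 16, 0], [0, 0, 0], 0],
])

```text
time: 18.42
ee_pos: [545.0, -3.1, 108.6]
tcp_rot: [-90.0, 0.0, -90.5]
force: [-0.1, 0.7, -1.8]
grip_width: 0.101
```

Call:
drive_tool([
  [[0, 0.7, 0], [0, 0, 0], 0],
  [[0, 1.4, 0], [0, 0, 0], 0],
  [[0, 2, 0], [0, 0, 0], 0],
])

```text
time: 18.8
ee_pos: [545.0, -3.1, 106.6]
tcp_rot: [-90.0, 0.0, -90.5]
force: [0.9, -0.2, -2.1]
grip_width: 0.101
```

Call:
drive_tool([
  [[0, 0.6, 0], [0, 0, 0], 0],
  [[0, 1.2, 0], [0, 0, 0], 0],
  [[0, 1.8, 0], [0, 0, 0], 0],
])

```text
time: 19.18
ee_pos: [545.1, -3.1, 105.3]
tcp_rot: [-90.0, 0.0, -90.5]
force: [-2.6, -0.2, 3.1]
grip_width: 0.102
```

Call:
drive_tool([
  [[0, 0, 0], [0, 0, 0], 0],
  [[0, 0, 0], [0, 0, 0], 0.2],
  [[0, 0, 0], [0, 0, 0], 0.35],
  [[0, 0, 0], [0, 0, 0], 0.4],
  [[0, 0, 0], [0, 0, 0], 0.4],
  [[0, -10, 0], [0, 0, 0], 0.4],
  [[0, -40, 0], [0, 0, 0], 0.4],
  [[0, -90, 0], [0, 0, 0], 0.4],
  [[0, -140, 0], [0, 0, 0], 0.4],
])

```text
time: 20.3
ee_pos: [544.8, -3.1, 247.2]
tcp_rot: [-90.0, 0.0, -90.5]
force: [-0.5, 0.3, 0.3]
grip_width: 0.403
```

```bash
python3 go.py 545 -3 105.4 -90.4
python3 - <<'E'
from h import *
from plant import snapshot,sensors
for n in("scene","top"):
    s=snapshot(n);np.savez(f"pics/{n}12.npz",**s)
    p=proj(s,[545,-2,90]).astype(int); print(p-[45,40]);crop(s,p[0]-45,p[1]-40,90,70,8,f"pics/{n}12.png")
E
```

```text
20.3 [544.83  -3.08 247.16] [-89.98   0.02 -90.48] [-0.5   0.31  0.27] 0.40343048731799525
shift [ -0.03 141.76   0.13] turn [-0.02 -0.08 -0.02]
[202 138]
[208 173]
```

View pics/scene12.png

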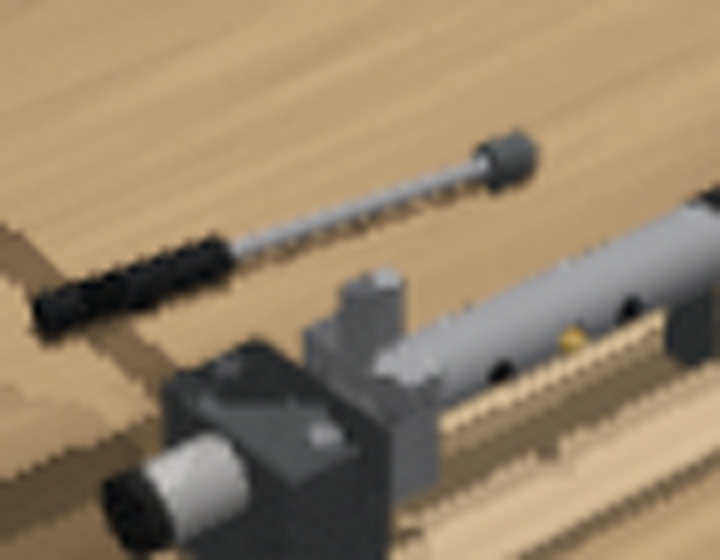

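View pics/top12.png

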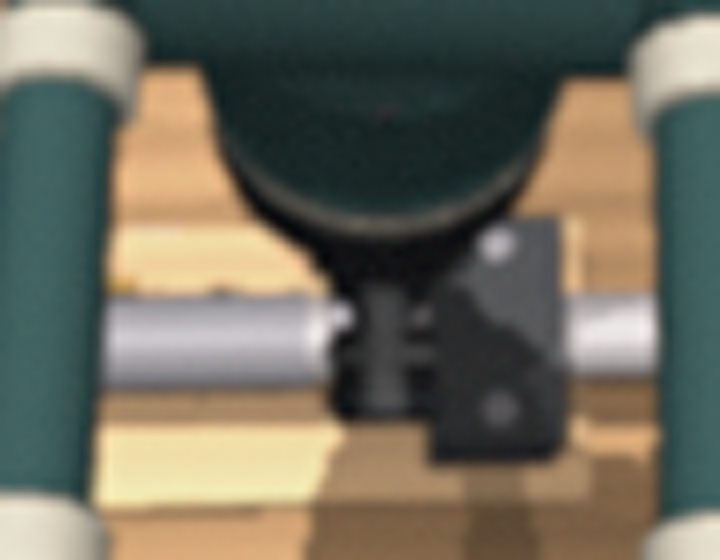

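Call:
drive_tool([
  [[-60, 0, 0], [0, 0, 0], 0.4],
  [[-120, 0, 0], [0, 0, 0], 0.4],
  [[-180, 0, 0], [0, 0, 0], 0.4],
  [[-240, 0, 0], [0, 0, 0], 0.4],
  [[-260, 0, 0], [0, 0, 0], 0.4],
  [[-260, 0, 0], [0, 0, 0], 0.4],
])

```text
time: 21.15
ee_pos: [551.2, 257.4, 253.4]
tcp_rot: [-89.2, -0.1, -90.3]
force: [-0.4, -0.1, -0.0]
grip_width: 0.397
```

Run:
```python
from h import *
from plant import snapshot,sensors
np.set_printoptions(suppress=True,precision=1)
for n in("scene","top"):
    s=snapshot(n);np.savez(f"pics/{n}13.npz",**s);cv2.imwrite(f"pics/{n}13full.png",s["frame"])
    p=proj(s,[545,-2,90]).astype(int); print(p-[45,40]);crop(s,p[0]-45,p[1]-40,90,70,8,f"pics/{n}13.png")
    C=cloud(s).reshape(-1,3);m=(abs(C[:,0]-545)<12)&(abs(C[:,1]+3)<14)&(C[:,2]>100)&(C[:,2]<130);print(n,m.sum(),C[m].mean(0),np.percentile(C[m][:,2],[50,90]))
    m=(abs(C[:,0]-545)<26)&(abs(C[:,0]-545)>9)&(abs(C[:,1]+3)<13)&(C[:,2]>76)&(C[:,2]<92);print("bridge",m.sum(),C[m].mean(0),cv2.minAreaRect(C[m][:,:2].astype(np.float32)))
```

```text
[202 138]
scene 41 [548.6  -3.5 105.9] [107.  109.4]
bridge 72 [553.1  -6.   81.6] ((545.9718017578125, -3.3404388427734375), (22.9818172454834, 48.8046760559082), 89.47368621826172)
[208 173]
top 45 [548.2  -2.8 108.9] [109.5 111.2]
bridge 89 [547.8  -2.9  83.8] ((547.6909790039062, -3.0407772064208984), (19.29437828063965, 44.64266586303711), 88.62866973876953)
```

View pics/top13.png

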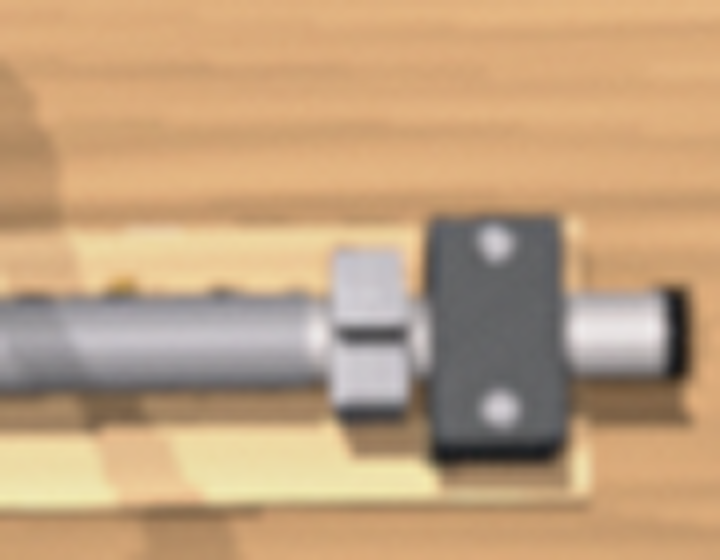

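View pics/scene13.png

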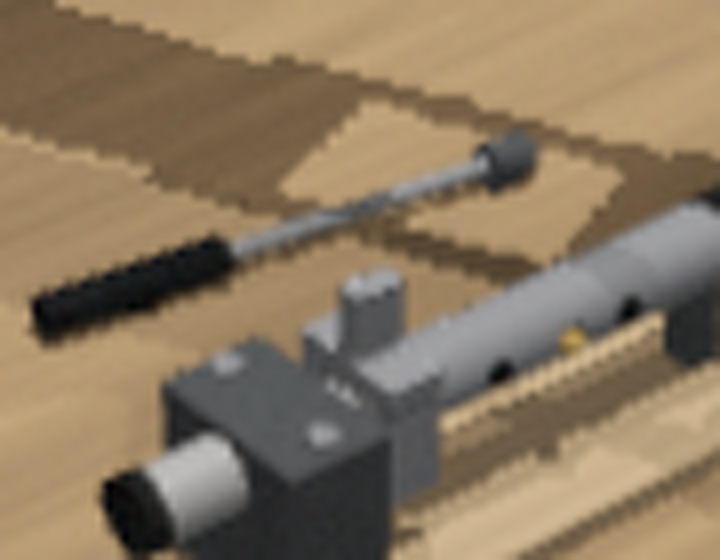

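View pics/top13full.png

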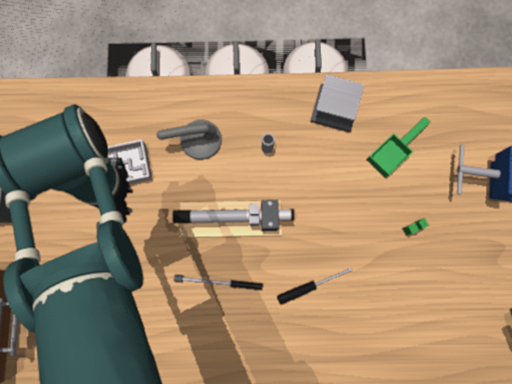

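The keeper sits square in the middle of the gap. Its tab top is at z of about 109 and its bridge top at about 83, as expected when fully down. The button stands out in the second hole and the bystanders have not moved. I'm handing in.

```bash
python3 -c "
from plant import order;print(order.job_done())"
```

```text
the job is handed in; nothing more can be done
None
```

The stick is one hole longer, the keeper is seated over the bare tube, and I handed the job in after about 21 s of robot time.

**Stick:** I pinched the button flush and drew the sleeve along +y in small steps until it stopped at about 28.5 mm. The highest wrist force I read along the sleeve was about 9.5 N. In the last pictures the button stands proud in the second hole. I judged this by eye, because the latch cannot be read directly.

**Keeper:** I took the steel keeper (not the green one) by its tab, turned it square to the tube and lowered it until the first light contact, about 5 N. Then I let go and moved the arm away.

**Last checks:**
- **Height:** Both cameras put the tab top at about 107–109 mm and the bridge top at about 82–84 mm. That matches the 109 and 83 mm expected when it is fully down.
- **Position:** It is square within about 1.5° and sits in the middle of the gap, at a stand y of about -75 mm.
- **Bystanders:** None look moved in the last top picture, though the arm hid the emery block and part of the tin.

**Disagreement:** The cameras differed from the arm's own readings by 1–3 mm sideways. I used the position where the jaws centred themselves on the sleeve, and the legs went over the tube without touching it.

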